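# Put the instrument's service tools back into their foam tray

## Task

Two service tools, an open-ended spanner and a T-handled key, lie loose on the lab bench. Put each into the recess of its own shape in the dark foam tray, turned the way the recess asks, and press it down past the rubber nubs until it lies fully home on the recess floor. Let go of both and leave the rack, bottle, beaker and jar where they stand.

Things in the scene. Friction and masses are not known exactly. Their poses are not given: they have to be found in the camera images.
- tray: Dark foam tool tray with a pale grey recess floor, 190 (x) by 200 (y) by 20 mm high, fixed. Origin: centre of its underside, z up. Two recesses 12 mm deep (floor 8 mm above the bench), long along tray x: the tools' outlines with 3 mm room all round. A finger channel, tray x from -24 to +24 mm, as deep, crosses the tray along y, for fingers beside the tools.
- spanner_recess (a point): Where the spanner's origin belongs when home: mid-thickness point of the spanner recess, at tray (0, +42, 15) mm; axes as the tray's; the spanner's +x goes along tray +x. Two facing pairs of sprung rubber nubs stand 4 mm out of its walls: a tool just laid in stops 3 to 8 mm short of home; a push of up to about 15 N down on its middle snaps it in.
- spanner_recess_head (a point): Where the spanner's head point belongs: centre of the wide head pocket, at tray (+55, +42, 15) mm; the pocket is 46 along x by 50 mm.
- key_recess (a point): Where the key's origin belongs when home: mid-thickness point of the key recess, at tray (0, -42, 15) mm; axes as the tray's; the key's +x goes along tray +x, its crossbar on the tray's -x side. Two facing pairs of sprung rubber nubs stand 4 mm out of its walls: a tool just laid in stops 3 to 8 mm short of home; a push of up to about 15 N down on its middle snaps it in.
- key_recess_bar (a point): Where the middle of the key's crossbar belongs: at tray (-52, -42, 15) mm; the crossbar slot is 28 along x by 96 mm.
- spanner: Open-ended steel spanner lying flat on the bench, 150 mm long, 14 mm thick throughout, 0.11 to 0.22 kg. Origin on the handle at mid-thickness (7 mm above the bench at the start), near its centre of mass, a good place to grip. +x runs towards the jaws, z up; either face may be up. Handle 18 mm wide from x = -75 to +35 mm, head 44 mm wide from +35 to +75 mm with a 20 mm jaw opening.
- spanner_head (a point): Centre of the spanner's head, at spanner (+55, 0, 0) mm.
- key: T-handled key lying flat on the bench, 14 mm thick throughout, 0.10 to 0.20 kg. Origin on the shaft at mid-thickness (7 mm above the bench at the start), near its centre of mass, a good place to grip. +x runs along the shaft away from the crossbar, z up; either face may be up. Grey crossbar 90 mm (y) by 22 mm (x from -63 to -41 mm); steel shaft 16 mm wide from -41 to +55 mm, 22 mm wide at its end, from +55 to +75 mm.
- key_bar (a point): Middle of the key's crossbar, at key (-52, 0, 0) mm.
- rack: Yellow tube rack, 130 by 130 by 46 mm, bystander; origin at the centre of its underside.
- bottle: Clear bottle with a cap, 66 mm across, 130 mm high, bystander; origin at the centre of its underside.
- beaker: Glass beaker, 70 mm across, 90 mm high, bystander; origin at the centre of its underside.
- jar: White jar, 56 mm across, 70 mm high, bystander; origin at the centre of its underside.
Not all that is in view belongs to the job. Leave any green or orange look-alike of the key alone.

How it is judged:
By the outcome, as a careful person would: the job done as asked, in the order asked, and still so for the second after the job is handed in, with the robot touching nothing.
It also fails if it takes over 64 s, if anything falls off the work surface, if the arm or the gripper's body presses on something with over 40 N, if the wrist force passes 120 N, or if a joint passes its speed limit or range.

## Robot

A 7-joint arm with a two-finger parallel gripper is mounted at the origin on the work surface. World frame = base frame: x ahead of the robot, y to its left, z up, the work surface at z = 0. Lengths are in m, angles in rad, forces in N, time in s.
With the tool pointing down it reaches from about 0.4 to 0.85 m from the base axis. Payload 10.4 kg.
Tool frame: the origin (TCP) lies at the very end of the fingers, on their centre line; the grasp point (between the pads) lies 19 mm behind it; z points along the fingers, y is the direction in which the jaws open and shut (so a half turn about z gives the same grasp; the last joint's range is limited). The gripper opens to 87 mm and grips with 3 to 60 N. Pads are 19 mm wide; open, the fingers measure 117 mm over their backs; the gripper's body (75 mm by 190 mm) begins 51 mm behind the grasp point.
Start: joints at [1.23, 0.332, -0.065, 1.46, 0.022, 1.35, -0.088], TCP at [0.195, -0.594, 0.223] pointing down, gripper open.
Joint ranges: [-2.6, 2.6], [-0.5, 2.12], [-1.47, 1.34], [0.16, 2.42], [-1.27, 4.41], [0.06, 2.06], [-2.6, 2.6]. Speed limits (rad/s): [2.22, 2.22, 2.79, 2.79, 3.14, 3.14, 3.14].

## Interface

Orientations are given as a unit quaternion [x, y, z, w].
In Python, from bench import read_state, camera, close_job, recognise, masks_of gives the robot as it stands.
- The arm moves only by the tool play_rows, never from a script. Its argument "moves" is a list of rows, each a list of 3 entries, a list of its own where there are three numbers: the shift along the tool's x, y, z in cm, then the turn, a rotation vector about the tool's x, y, z in rad, then the finger opening in cm, from 0 to 8.7. In form: [[[dx, dy, dz], [ax, ay, az], jaw], ...]. A call has 1 to 8 rows; each row is the pose to reach, as a shift and turn from the pose commanded when the call began, along the tool's axes at that moment; what a row does not reach only later rows make up. A row lasts 1/8 s, in which the tool goes at most 62.5 mm and 10.7 degrees, less where a joint would pass 70% of its speed; a pose out of reach is approached as far as the arm can. A call with a gripper value outside its range is refused whole. The fingers move at their own pace and stop on an object; "grip_force" is the grip in N (left out, the last holds). Time passes only in rows, so rows that repeat a pose let the fingers close. It gives the time, the measured TCP pose, the force and the opening at its end, in the units of the state.
- read_state(): the state, without advancing time (a new reading comes with each control period).
- camera(name): name is "scene" or "top"; returns a dict with "frame" (400x640x3 uint8, red, green, blue), "intrinsics" (3x3 intrinsics, pixels), "camera_from_world" (4x4, takes a point from world to camera coordinates). Camera axes: x right, y down, z forward; pixel columns grow to the right and rows downward; lengths in m; the calibration is good to about 2 mm. A picture is of the moment at which its call begins. There is no depth.
- close_job(): hands the job in, once; it reports no verdict.
Trained networks look in a picture, given as the dict that the camera call returned (one of the last four; its "shot" number tells which), for a name from the list of things; names that differ only in an ending like _2 or _b are one class to them, and where a whole thing is asked for, a point or a joint stands for the part that bears it (a point fixed in the world has none). Each returns a list of dicts, best first, with "conf" (0 to 1); they miss things now and then, are a little off and sometimes report something else, mostly with a low value. They report only what shows in the picture. A call takes as long as a camera call. They do not tell look-alikes from the thing itself.
- recognise(picture, query): "at" ([column, row] in pixels, amid what is visible of it).
- masks_of(picture, query): "region" (400x640 bool, what is visible of it) and "at" ([column, row] in pixels, amid what is visible of it).
The state is a dict: "time": time; "joint_positions": joint angles; "joint_vel": joint speeds; "joint_torque": joint torques, N m; "ee_pos": TCP position; "eef_rot": TCP orientation; "ft_force": force on the tool from outside, world axes, zero at the start; "torque": the same for the moment, N m; "width": finger opening in m.
Only numpy, scipy, OpenCV 4.12 (cv2) and the standard library are available. Lean on these libraries where they do the work, as an engineer would, in place of code of your own. Each camera call takes 0.05 s, during which the arm holds its last target.

## Working session

There is one attempt and no reset: what is moved stays moved. The work goes in short steps, Python scripts to look and compute and a tool call to move; the robot and the scene stay as the last step left them, time stands still between calls to the robot, and variables do not carry over. Pictures are saved under pics/ and viewed, and the job is handed in when it is done.

Besides the shell and the picture viewer there is one more tool, called after "Request:" as name(argument=value, ...), one argument or row to a line, values as JSON. play_rows: Moves the arm, as the interface text tells. Its arguments: {"type":"object","properties":{"moves":{"type":"array","items":{"type":"array"}},"grip_force":{"type":"number"}},"required":["moves"]}

```bash
ls; mkdir -p pics; python3 - <<'E'
from bench import *
import cv2,pickle
s=read_state(); print({k:(s[k]) for k in ('time','ee_pos','eef_rot','width','ft_force')})
for n in ('scene','top'):
    c=camera(n); cv2.imwrite(f'pics/{n}0.png',c['frame'][:,:,::-1]); pickle.dump(c,open(f'{n}0.pkl','wb'))
    print(n,c['intrinsics'],c['camera_from_world'])
    for q in ('tray','spanner','spanner_head','key','key_bar','rack','bottle','beaker','jar','spanner_recess','key_recess','spanner_recess_head','key_recess_bar'):
        print(q,[(r['conf'],r['at']) for r in recognise(c,q)])
E
```

```text
pics
{'time': 0.0, 'ee_pos': array([ 0.19514702, -0.59333893,  0.22175258]), 'eef_rot': array([ 9.87403760e-01,  1.58219165e-01, -1.47766658e-04, -6.98806679e-04]), 'width': 0.08684395634583282, 'ft_force': array([ 0.54512584, -0.11453814, -1.30880884])}
scene [[469.55312509   0.         323.51414763]
 [  0.         469.55312509 199.26381914]
 [  0.           0.           1.        ]] [[-0.22887239  0.97340042 -0.01044317  0.22679026]
 [ 0.7338703   0.16548425 -0.65882422 -0.34703156]
 [-0.63957159 -0.15845061 -0.75222443  1.8698824 ]
 [ 0.          0.          0.          1.        ]]
tray [(0.62, [430.6, 229.5])]
spanner [(0.7, [348.0, 195.8])]
spanner_head [(0.83, [349.5, 199.5])]
key [(0.86, [200.3, 203.7]), (0.85, [264.1, 200.7]), (0.75, [228.7, 136.6]), (0.5, [275.3, 159.5])]
key_bar [(0.84, [261.8, 204.0]), (0.7, [275.4, 162.0]), (0.67, [350.7, 201.5]), (0.53, [232.5, 141.5])]
rack [(0.76, [287.8, 252.4])]
bottle [(0.78, [353.2, 259.7])]
beaker [(0.71, [238.7, 224.7]), (0.43, [433.9, 233.3])]
jar [(0.59, [402.3, 283.8]), (0.41, [348.6, 199.1])]
spanner_recess [(0.84, [431.6, 2
[... 402 characters left out ...]
32578318]
 [ 0.          0.          0.          1.        ]]
tray [(0.58, [194.1, 193.1])]
spanner [(0.95, [294.2, 212.4])]
spanner_head []
key [(0.91, [381.7, 195.4]), (0.75, [461.8, 281.4]), (0.6, [389.2, 255.3]), (0.58, [452.2, 179.7])]
key_bar [(0.89, [382.0, 188.6]), (0.79, [391.7, 253.3]), (0.74, [450.8, 181.6]), (0.65, [459.8, 281.1])]
rack [(0.73, [334.6, 127.8]), (0.7, [193.4, 197.4])]
bottle [(0.86, [266.2, 128.0])]
beaker [(0.74, [391.7, 134.3]), (0.26, [337.1, 127.2])]
jar [(0.84, [219.2, 119.8])]
spanner_recess [(0.74, [195.1, 195.2])]
key_recess [(0.61, [194.9, 196.6])]
spanner_recess_head [(0.66, [195.7, 196.0])]
key_recess_bar [(0.94, [193.9, 194.7]), (0.57, [380.4, 187.9])]
```

View pics/scene0.png

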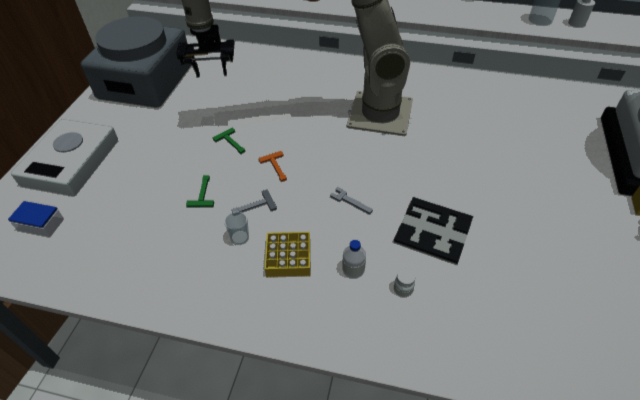

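View pics/top0.png

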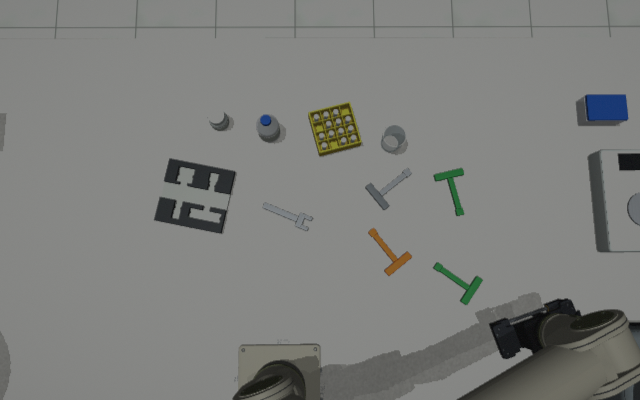

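```bash
python3 - <<'E'
import cv2
i=cv2.imread('pics/top0.png')
cv2.imwrite('pics/top0_c.png',cv2.resize(i[150:310,265:505],None,fx=3.3,fy=3.3,interpolation=cv2.INTER_CUBIC))
cv2.imwrite('pics/top0_t.png',cv2.resize(i[130:260,120:270],None,fx=4.5,fy=4.5,interpolation=cv2.INTER_CUBIC))
E
```

```text
(no output)
```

View pics/top0_c.png

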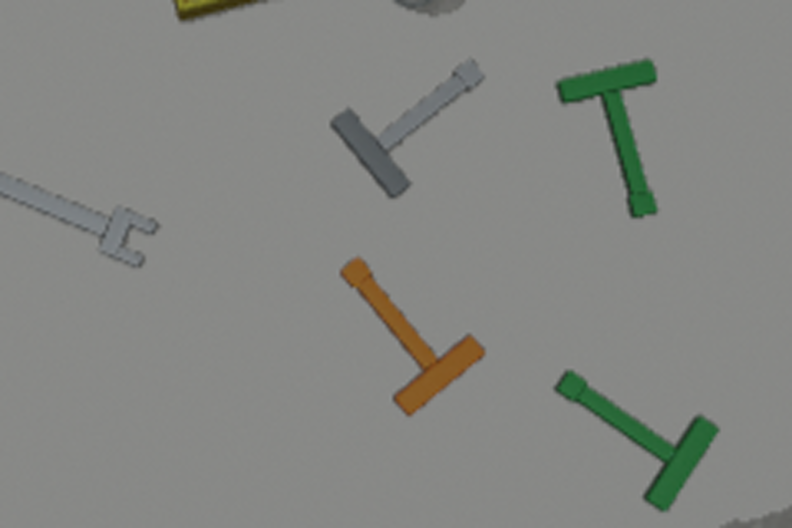

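View pics/top0_t.png

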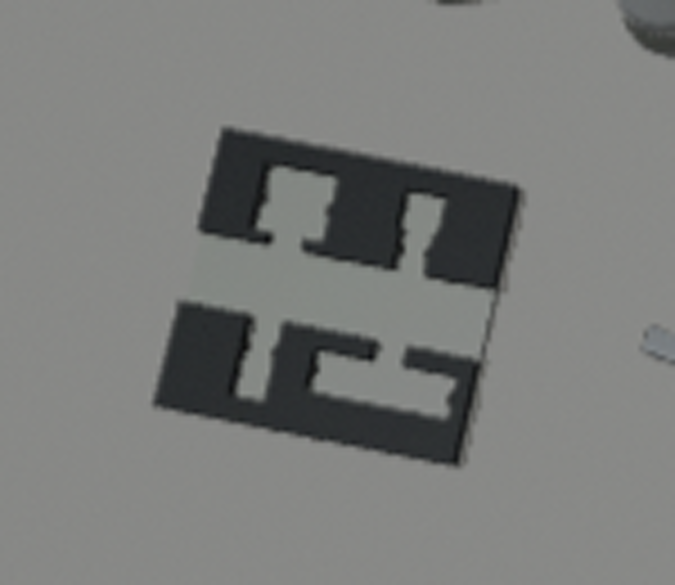

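The picture shows four T-shaped keys in the top view: a grey/steel one at (388,190), green ones at (452,185) and (460,283), and an orange one at (390,253). The one to use is at (388,190), because it has a grey crossbar and a steel shaft, and the enlarged crop confirms this. The spanner is at (288,216) with its jaws to the right. The tray is at (195,196) with its +x pointing up in the image.

```bash
cat > h.py <<'E'
import numpy as np, cv2, pickle
from scipy.optimize import minimize
from scipy.spatial.transform import Rotation as R
def proj(c,P):
    P=np.asarray(P,float); T=c['camera_from_world']; K=c['intrinsics']
    q=P@T[:3,:3].T+T[:3,3]; q=q@K.T; return q[:,:2]/q[:,2:]
def unproj(c,uv,z):
    T=c['camera_from_world'];K=c['intrinsics']
    d=T[:3,:3].T@np.linalg.inv(K)@np.array([uv[0],uv[1],1.]); o=-T[:3,:3].T@T[:3,3]
    return o+d*(z-o[2])/d[2]
S=8
def rect(x0,x1,y0,y1): return np.array([[x0,y0],[x1,y0],[x1,y1],[x0,y1]])/1000.
def spanner(depth=25): return [rect(-75,35,-9,9),rect(35,75-depth,-22,22),rect(75-depth,75,-22,-10),rect(75-depth,75,10,22)]
def key(): return [rect(-63,-41,-45,45),rect(-41,55,-8,8),rect(55,75,-11,11)]
def place(p2,pose,z):
    x,y,a=pose[:3]; c,s=np.cos(a),np.sin(a)
    q=p2@np.array([[c,s],[-s,c]])+[x,y]
    return np.c_[q,np.full(len(q),z)]
def fillp(img,uv,off,val=1,hull=False):
    p=((uv+0.5-off)*S-0.5)
    p=np.round(p*16).astype(np.int32)
    if hull: p=cv2.convexHull(p)
    cv2.fillPoly(img,[p.reshape(-1,1,2)],val,shift=4)
def canvas(box): return np.zeros(((box[3]-box[1])*S,(box[2]-box[0])*S),np.float32)
def down(img): return cv2.resize(img,None,fx=1/S,fy=1/S,interpolation=cv2.INTER_AREA)
def render_tool(c,parts,pose,z0,box,th=.014):
    im=canvas(box)
    for p in parts:
        fillp(im,np.r_[proj(c,place(p,pose,z0)),proj(c,place(p,pose,z0+th))],np.array(box[:2]),1,True)
    return down(im)
def infl(parts,r=3):
    o=[]
    for p in parts:
        lo=p.min(0)-r/1000;hi=p.max(0)+r/1000
        o.append(np.array([[lo[0],lo[1]],[hi[0],lo[1]],[hi[0],hi[1]],[lo[0],hi[1]]]))
    return o
OPEN=[p+[0,.042] for p in infl([rect(-75,35,-9,9),rect(35,75,-22,22)])]+[p+[0,-.042] for p in infl(key())]+[rect(-24,24,-100,100)]
def render_tray(c,pose,box):
    im=canvas(box);off=np.array(box[:2])
    O=rect(-95,95,-100,100)
    fillp(im,np.r_[proj(c,place(O,pose,0)),proj(c,place(O,pose,.02))],off,1,True)
    a=canvas(box);b=canvas(box)
    for i,p in enumerate(OPEN):
        fillp(a,proj(c,place(p,pose,.008)),off)
        q=p.copy()
        if i==len(OPEN)-1: q[:,1]*=1.3
        fillp(b,proj(c,place(q,pose,.02)),off)
    im[(a>0)&(b>0)]=0
    return down(im)
def fit(fr,targets,p0,boxes,steps):
    # fr(cam i,pose)->render ; targets list of float imgs
    bl=lambda x:cv2.GaussianBlur(x,(0,0),1.0)
    T=[bl(t) for t in targets]
    f=lambda p:sum(((bl(fr(i,p))-T[i])**2).sum() for i in range(len(T)))
    r=None
    for k in range(2):
        sx=np.vstack([p0]+[np.array(p0)+np.eye(len(p0))[j]*steps[j] for j in range(len(p0))])
        r=minimize(f,p0,method='Nelder-Mead',options=dict(initial_simplex=sx,xatol=1e-5,fatol=1e-3,maxiter=400)); p0=r.x; steps=np.array(steps)/2
    return r.x,r.fun
E
cat > f1.py <<'E'
from h import *
from bench import *
cams=[camera('top'),camera('scene')]
pickle.dump(cams,open('cams0.pkl','wb'))
g=[cv2.cvtColor(c['frame'],cv2.COLOR_RGB2GRAY) for c in cams]
# tray
boxes=[(140,145,250,245),(380,185,490,275)]
tg=[]
for i in range(2):
    b=boxes[i];sub=g[i][b[1]:b[3],b[0]:b[2]].astype(float)
    t=np.clip((125-sub)/(125-45),0,1); tg.append(t.astype(np.float32)); print(np.percentile(sub,[2,50,90]))
c0=unproj(cams[0],(195,196),.02)
for sel in ([0],[1],[0,1]):
    fr=lambda i,p:render_tray(cams[sel[i]],p,boxes[sel[i]])
    print('tray',sel,*fit(fr,[tg[s] for s in sel],[c0[0],c0[1],-.2],boxes,[.01,.01,.1]))
for name,parts,uv,a in (('spanner',spanner(),(288,216),None),('key',key(),(388,190),None)):
    ms=[];bx=[]
    for i in range(2):
        r=masks_of(cams[i],name)
        P=unproj(cams[0],uv,.007); pu=proj(cams[i],[P])[0]
        r=[m for m in r if np.hypot(*(np.array(m['at'])-pu))<25]
        print(name,i,[(m['conf'],m['at'],int(m['region'].sum())) for m in r],pu)
        b=(int(pu[0])-50,int(pu[1])-50,int(pu[0])+50,int(pu[1])+50);bx.append(b)
        if r: ms.append(r[0]['region'][b[1]:b[3],b[0]:b[2]].astype(np.float32))
        else: ms.append(None)
        if r: cv2.imwrite(f'pics/m_{name}{i}.png',cv2.resize(np.hstack([ms[-1]*255,g[i][b[1]:b[3],b[0]:b[2]].astype(np.float32)]),None,fx=4,fy=4,interpolation=0))
    pickle.dump((ms,bx),open(f'm_{name}.pkl','wb'))
E
python3 f1.py
```

```text
[ 41. 135. 136.]
[ 14. 154. 155.]
tray [0] [ 0.54693686  0.2505018  -0.20591816] 16.10190773010254
tray [1] [ 0.55148114  0.2501654  -0.20452925] 24.939075469970703
tray [0, 1] [ 0.5484669   0.25039379 -0.20299237] 101.88407897949219
spanner 0 [(0.54, [292.6, 212.6], 362)] [288. 216.]
spanner 1 [(0.59, [345.6, 199.0], 363)] [350.83136625 199.05289051]
key 0 [(0.84, [384.7, 192.0], 526)] [388. 190.]
key 1 [(0.53, [265.8, 202.5], 367)] [257.38874068 201.02528621][ WARN:0@17.386] global loadsave.cpp:1063 imwrite_ Unsupported depth image for selected encoder is fallbacked to CV_8U.
```

```bash
cat > f2.py <<'E'
from h import *
cams=pickle.load(open('cams0.pkl','rb'))
vis=[]
for name,parts,uv in (('spanner',spanner(),(288,216)),('key',key(),(388,190))):
    ms,bx=pickle.load(open(f'm_{name}.pkl','rb'))
    P=unproj(cams[0],uv,.007); a0={'spanner':-1.95,'key':-.95}[name]
    for sel in ([0],[1]):
        fr=lambda i,p:render_tool(cams[sel[i]],parts,p,0,bx[sel[i]])
        p,f=fit(fr,[ms[s] for s in sel],[P[0],P[1],a0],bx,[.01,.01,.15]); print(name,sel,p,f)
        b=bx[sel[0]];c=cams[sel[0]]
        im=cv2.resize(c['frame'][b[1]:b[3],b[0]:b[2],::-1],None,fx=4,fy=4,interpolation=cv2.INTER_CUBIC)
        for rr,col in ((ms[sel[0]],(0,0,255)),(fr(0,p),(0,255,0))):
            cs,_=cv2.findContours((cv2.resize(rr,None,fx=4,fy=4)>.5).astype(np.uint8),cv2.RETR_LIST,cv2.CHAIN_APPROX_NONE); cv2.drawContours(im,cs,-1,col,1)
        vis.append(im[60:340])
cv2.imwrite('pics/fit0.png',np.vstack([np.hstack(vis[:2]),np.hstack(vis[2:])]))
E
python3 f2.py
```

```text
spanner [0] [ 0.48914822 -0.02198267 -1.97733737] 9.013330459594727
spanner [1] [ 0.49388994 -0.02219181 -1.96945358] 4.916030406951904
key [0] [ 0.57503877 -0.33242201 -0.9157395 ] 13.733640670776367
key [1] [ 0.5786711  -0.33125573 -0.92979853] 26.715591430664062
```

View pics/fit0.png

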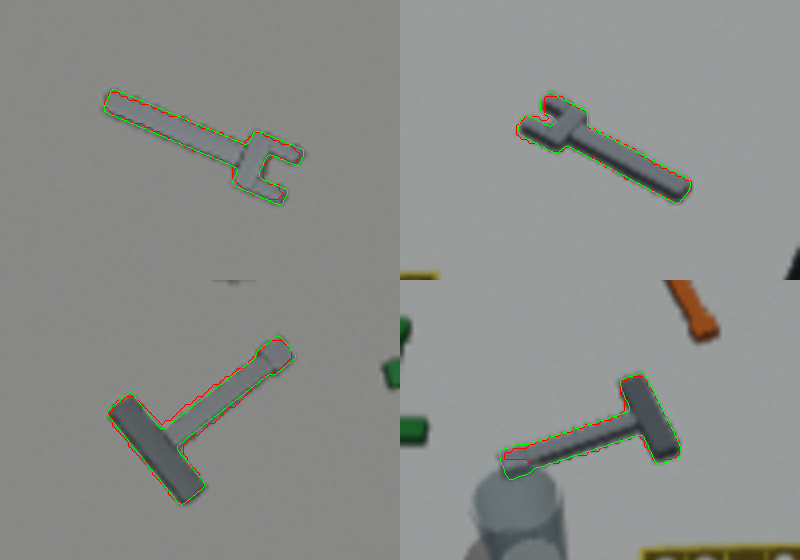

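```bash
cat > go.py <<'E'
import sys; from h import *; from bench import read_state
def Rt(phi): return np.array([[np.cos(phi),np.sin(phi),0],[np.sin(phi),-np.cos(phi),0],[0,0,-1]]).T
def go(x,y,z,phi):
    s=read_state(); M=R.from_quat(s['eef_rot']).as_matrix()
    d=M.T@(np.array([x,y,z])-s['ee_pos'])*100
    w=R.from_matrix(M.T@Rt(phi)).as_rotvec()
    print('t',s['time'],'pos',s['ee_pos'].round(4),'phi',np.arctan2(M[1,0],M[0,0]).round(4),'tilt',M[:2,2].round(4),'f',s['ft_force'].round(1),'w',s['width'],'j',np.round(s['joint_positions'],2))
    print('shift cm',d.round(2),'rot',w.round(3))
if len(sys.argv)>4: go(*map(float,sys.argv[1:5]))
E
python3 go.py .4915 -.022 .12 1.168
```

```text
t 1.7 pos [ 0.1953 -0.5937  0.2226] phi 0.3178 tilt [ 0.0001 -0.0001] f [ 0.1 -0.8 -0.2] w 0.08689051695334972 j [ 1.23  0.33 -0.06  1.46  0.02  1.35 -0.09]
shift cm [ 46.   -45.06  10.26] rot [ 0.    0.   -0.85]
```

Request:
play_rows(
  moves=[
    [[46,-45,10.2],[0,0,-0.85],8],
    [[46,-45,10.2],[0,0,-0.85],8],
    [[46,-45,10.2],[0,0,-0.85],8],
    [[46,-45,10.2],[0,0,-0.85],8],
    [[46,-45,10.2],[0,0,-0.85],8],
    [[46,-45,10.2],[0,0,-0.85],8],
    [[46,-45,10.2],[0,0,-0.85],6],
    [[46,-45,10.2],[0,0,-0.85],6],
  ],
  grip_force=40,
)

```text
time: 2.7
ee_pos: [0.4235, -0.1537, 0.1444]
eef_rot: [0.834, 0.551, 0.0, 0.001]
ft_force: [1.1, 0.0, -0.4]
width: 0.0671
```

```bash
python3 go.py .4915 -.022 .12 1.168
```

```text
t 2.7 pos [ 0.4235 -0.1537  0.1444] phi 1.1674 tilt [ 0.001 -0.001] f [ 1.1  0.  -0.4] w 0.06712112898299909 j [ 0.8   0.04 -0.56  1.98  0.03  1.13 -0.17]
shift cm [14.78  1.08  2.43] rot [ 0.001  0.    -0.001]
```

Request:
play_rows(
  moves=[
    [[14.8,1.1,2.4],[0,0,0],6],
    [[14.8,1.1,2.4],[0,0,0],6],
    [[14.8,1.1,2.4],[0,0,0],6],
    [[14.8,1.1,2.4],[0,0,0],6],
    [[14.8,1.1,7.4],[0,0,0],6],
    [[14.8,1.1,7.4],[0,0,0],6],
  ],
)

```text
time: 3.45
ee_pos: [0.4882, -0.0247, 0.068]
eef_rot: [0.835, 0.551, -0.002, -0.002]
ft_force: [0.1, -0.2, -0.3]
width: 0.0601
```

```bash
python3 go.py .4915 -.022 .0025 1.168; python3 - <<'E'
from bench import *
import cv2
c=camera('top'); i=c['frame'][:,:,::-1]
d=camera('scene'); j=d['frame'][:,:,::-1]
import numpy as np
cv2.imwrite('pics/g1.png',np.hstack([cv2.resize(a,None,fx=4,fy=4,interpolation=cv2.INTER_CUBIC) for a in (i[160:270,240:340],j[145:255,300:400])]))
E
```

```text
t 3.45 pos [ 0.4882 -0.0247  0.068 ] phi 1.1666 tilt [-0.0058  0.0004] f [ 0.1 -0.2 -0.3] w 0.06009747882647898 j [ 0.57  0.26 -0.68  1.95  0.19  1.   -0.6 ]
shift cm [0.39 0.23 6.55] rot [-0.006  0.002 -0.001]
```

View pics/g1.png

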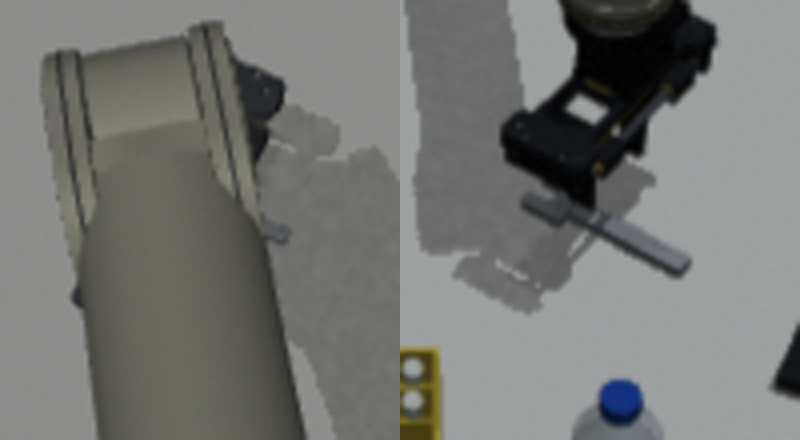

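Request:
play_rows(
  moves=[
    [[0,0,2.5],[0,0,0],5],
    [[0,0,5.3],[0,0,0],5],
    [[0,0,5.3],[0,0,0],5],
    [[0,0,5.3],[0,0,0],5],
  ],
)

```text
time: 4.05
ee_pos: [0.4921, -0.0238, 0.0192]
eef_rot: [0.834, 0.551, 0.001, 0.001]
ft_force: [-0.1, -0.2, 1.4]
width: 0.0501
```

```bash
python3 go.py .4915 -.022 .0025 1.168
```

```text
t 4.05 pos [ 0.4921 -0.0238  0.0192] phi 1.1674 tilt [ 0.0023 -0.0005] f [-0.1 -0.2  1.4] w 0.050054243331569194 j [ 0.54  0.34 -0.65  1.98  0.26  0.9  -0.66]
shift cm [ 0.14 -0.13  1.67] rot [ 0.002 -0.    -0.001]
```

Request:
play_rows(
  moves=[
    [[0.1,0,1.2],[0,0,0],5],
    [[0.1,0,1.6],[0,0,0],5],
    [[0.1,0,1.6],[0,0,0],5],
    [[0.1,0,1.6],[0,0,0],1],
    [[0.1,0,1.6],[0,0,0],1],
    [[0.1,0,1.6],[0,0,0],1],
  ],
  grip_force=40,
)

```text
time: 4.8
ee_pos: [0.4914, -0.0227, 0.0014]
eef_rot: [0.834, 0.551, 0.0, 0.0]
ft_force: [1.0, 0.2, 0.3]
width: 0.0277
```

```bash
python3 go.py .4915 -.022 .0025 1.168
```

```text
t 4.8 pos [ 0.4914 -0.0227  0.0014] phi 1.1678 tilt [ 0.0003 -0.0001] f [1.  0.2 0.3] w 0.027727495292316235 j [ 0.52  0.37 -0.64  1.99  0.29  0.87 -0.68]
shift cm [ 0.06 -0.02 -0.11] rot [ 0.  0. -0.]
```

Request:
play_rows(
  moves=[
    [[0,0,0],[0,0,0],0.5],
    [[0,0,0],[0,0,0],0.5],
    [[0,0,0],[0,0,0],0.5],
    [[0,0,-4],[0,0,0],0.5],
    [[0,0,-9],[0,0,0],0.5],
    [[0,0,-9],[0,0,0],0.5],
  ],
  grip_force=50,
)

```text
time: 5.55
ee_pos: [0.4937, -0.0227, 0.0945]
eef_rot: [0.834, 0.551, 0.002, 0.002]
ft_force: [0.3, -0.8, -2.3]
width: 0.0175
```

```bash
python3 go.py .549 .250 .09 2.936
python3 - <<'E'
from h import *
print(place(np.array([[0,.042],[0,-.042],[.055,.042],[-.052,-.042]]),[.549,.250,-.205],0))
E
```

```text
t 5.55 pos [ 0.4937 -0.0227  0.0945] phi 1.1677 tilt [ 0.0063 -0.0013] f [ 0.3 -0.8 -2.3] w 0.017491416152219177 j [ 0.59  0.23 -0.69  1.93  0.17  1.04 -0.58]
shift cm [27.25 -5.62  0.45] rot [ 0.006  0.005 -1.768]
[[0.55754982 0.29112056 0.        ]
 [0.54045018 0.20887944 0.        ]
 [0.61139817 0.27992437 0.        ]
 [0.48953901 0.21946493 0.        ]]
```

```bash
python3 go.py .5575 .2911 .095 2.936
```

```text
t 5.55 pos [ 0.4937 -0.0227  0.0945] phi 1.1677 tilt [ 0.0063 -0.0013] f [ 0.3 -0.8 -2.3] w 0.017491416152219177 j [ 0.59  0.23 -0.69  1.93  0.17  1.04 -0.58]
shift cm [31.37 -6.44 -0.05] rot [ 0.006  0.005 -1.768]
```

Request:
play_rows(
  moves=[
    [[31.4,-6.4,0],[0,0,-1.768],0.5],
    [[31.4,-6.4,0],[0,0,-1.768],0.5],
    [[31.4,-6.4,0],[0,0,-1.768],0.5],
    [[31.4,-6.4,0],[0,0,-1.768],0.5],
    [[31.4,-6.4,0],[0,0,-1.768],0.5],
    [[31.4,-6.4,0],[0,0,-1.768],0.5],
    [[31.4,-6.4,0],[0,0,-1.768],0.5],
    [[31.4,-6.4,0],[0,0,-1.768],0.5],
  ],
)

```text
time: 6.55
ee_pos: [0.5549, 0.2913, 0.0894]
eef_rot: [0.231, 0.973, -0.001, -0.001]
ft_force: [-1.3, -0.4, -1.7]
width: 0.0174
```

```bash
python3 go.py .5575 .2911 .07 2.936
```

```text
t 6.55 pos [0.5549 0.2913 0.0894] phi 2.6746 tilt [-0.0018 -0.0007] f [-1.3 -0.4 -1.7] w 0.0174352158654195 j [ 0.15  0.65 -0.98  1.57  0.56  1.23  0.18]
shift cm [-0.24  0.1   1.94] rot [-0.001 -0.001 -0.261]
```

Request:
play_rows(
  moves=[
    [[-0.2,0.1,1.9],[0,0,-0.26],0.5],
    [[-0.2,0.1,1.9],[0,0,-0.26],0.5],
    [[-0.2,0.1,1.9],[0,0,-0.26],0.5],
    [[-0.2,0.1,1.9],[0,0,-0.26],0.5],
  ],
)

```text
time: 7.05
ee_pos: [0.5576, 0.2913, 0.0717]
eef_rot: [0.108, 0.994, -0.0, -0.0]
ft_force: [-0.4, -0.0, -1.0]
width: 0.0171
```

```bash
python3 go.py .5575 .2911 .06 2.936;  cat > look.py <<'E'
import sys
from h import *
from bench import *
n=sys.argv[1]
cs=[camera('top'),camera('scene')]
pickle.dump(cs,open(f'cams_{n}.pkl','wb'))
ims=[]
for c,P in zip(cs,[None,None]):
    u=proj(c,[[.549,.25,.02]])[0].astype(int)
    ims.append(cv2.resize(c['frame'][u[1]-65:u[1]+65,u[0]-65:u[0]+65,::-1],(395,395),interpolation=cv2.INTER_CUBIC))
cv2.imwrite(f'pics/{n}.png',np.hstack(ims))
E
python3 look.py h1
```

```text
t 7.05 pos [0.5576 0.2913 0.0717] phi 2.9261 tilt [-0.0004 -0.0001] f [-0.4 -0.  -1. ] w 0.01714510069546516 j [ 0.17  0.69 -1.01  1.57  0.61  1.22  0.4 ]
shift cm [ 0.01 -0.02  1.17] rot [-0.   -0.   -0.01]
```

View pics/h1.png

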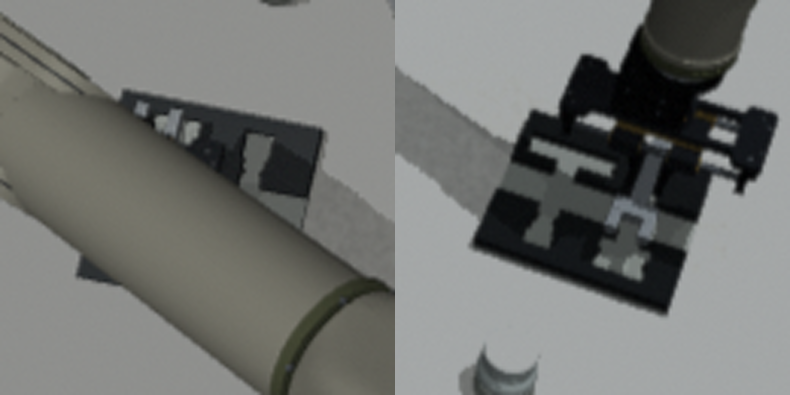

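```bash
cat > ov.py <<'E'
import sys
from h import *
from bench import read_state
n,tool,zt=sys.argv[1],sys.argv[2],float(sys.argv[3])
cs=pickle.load(open(f'cams_{n}.pkl','rb'))
s=read_state();M=R.from_quat(s['eef_rot']).as_matrix();phi=np.arctan2(M[1,0],M[0,0])
parts={'spanner':spanner(),'key':key()}[tool]
pose=[s['ee_pos'][0],s['ee_pos'][1],phi-np.pi]
if len(sys.argv)>4: pose=[float(v) for v in sys.argv[4:7]]
z0=s['ee_pos'][2]-zt
print(pose,z0)
ims=[];k=7
for i,c in enumerate(cs):
    u=proj(c,[place(np.array([[.03,0.]]) if tool=='spanner' else np.array([[-.0,0.]]),pose,z0)[0]])[0].astype(int); h=28
    im=cv2.resize(c['frame'][u[1]-h:u[1]+h,u[0]-h:u[0]+h,::-1],None,fx=k,fy=k,interpolation=cv2.INTER_CUBIC)
    for p in parts:
        uv=proj(c,place(p,pose,z0+.014)); q=((uv-u+h+.5)*k-.5)
        cv2.polylines(im,[np.round(q*16).astype(np.int32).reshape(-1,1,2)],True,(0,255,0),1,shift=4)
    tp=[[.54694,.2505,-.2059],[.55148,.25017,-.2045]][i]
    for p in OPEN:
        uv=proj(c,place(p,tp,.02)); q=((uv-u+h+.5)*k-.5)
        cv2.polylines(im,[np.round(q*16).astype(np.int32).reshape(-1,1,2)],True,(0,0,255),1,shift=4)
    ims.append(im)
cv2.imwrite(f'pics/ov_{n}.png',np.hstack(ims))
E
python3 ov.py h1 spanner .0014
```

```text
[np.float64(0.557793790152501), np.float64(0.2913397600701371), np.float64(-0.2148577751859908)] 0.07077421718700778
```

View pics/ov_h1.png

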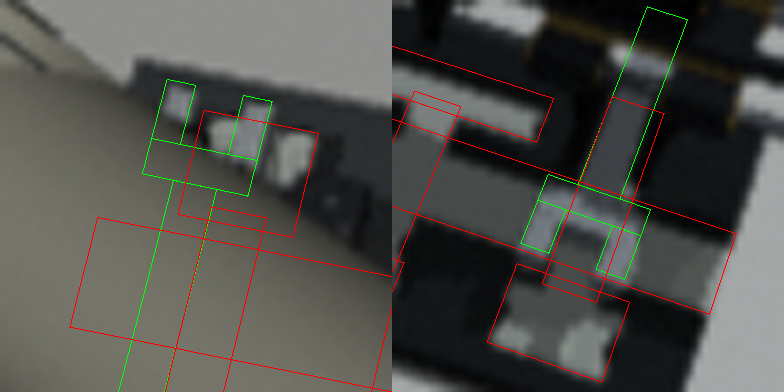

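Request:
play_rows(
  moves=[
    [[0,0,3],[0,0,-0.01],0.5],
    [[0,0,4.4],[0,0,-0.01],0.5],
    [[0,0,4.4],[0,0,-0.01],0.5],
    [[0,0,4.4],[0,0,-0.01],0.5],
  ],
)

```text
time: 7.65
ee_pos: [0.5582, 0.2917, 0.0292]
eef_rot: [0.102, 0.995, 0.0, 0.0]
ft_force: [-0.1, 0.7, -0.6]
width: 0.0176
```

```bash
python3 go.py .5575 .2911 .06 2.936; python3 look.py h2;python3 ov.py h2 spanner .0014
```

```text
t 7.65 pos [0.5582 0.2917 0.0292] phi 2.9376 tilt [0.0009 0.0006] f [-0.1  0.7 -0.6] w 0.017610752700131887 j [ 0.15  0.74 -0.98  1.6   0.65  1.16  0.39]
shift cm [ 0.05 -0.07 -3.08] rot [0.001 0.001 0.002]
[np.float64(0.5582882943401158), np.float64(0.2916731254716905), np.float64(-0.20400789444443035)] 0.027876109578498197
```

View pics/ov_h2.png

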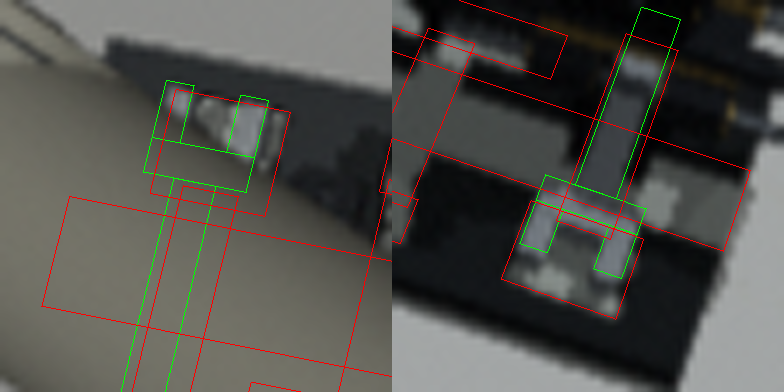

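```bash
cat > tint.py <<'E'
import sys
from h import *
n=sys.argv[1];cs=pickle.load(open(f'cams_{n}.pkl','rb'))
ims=[]
for c in cs:
    u=proj(c,[[.57,.285,.03]])[0].astype(int);h=28
    f=c['frame'][u[1]-h:u[1]+h,u[0]-h:u[0]+h].astype(float)
    t=np.clip((f[:,:,2]-f[:,:,0])*8+60,0,255).astype(np.uint8)
    ims.append(cv2.resize(t,None,fx=7,fy=7,interpolation=0))
cv2.imwrite(f'pics/tint_{n}.png',np.hstack(ims))
E
python3 tint.py h2
```

```text
(no output)
```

View pics/tint_h2.png

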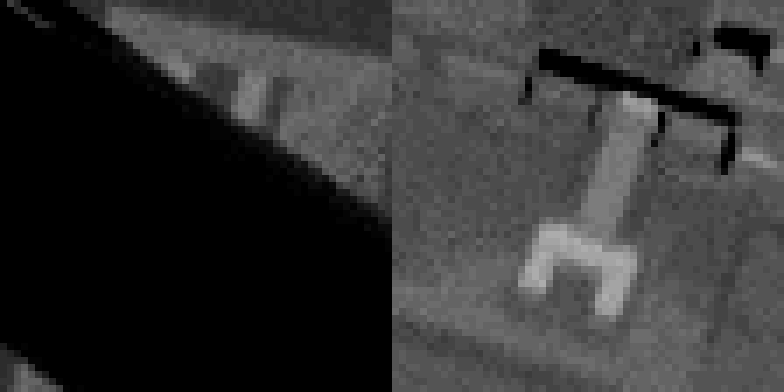

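```bash
cat > fs.py <<'E'
import sys
from h import *
from bench import read_state
n,zt=sys.argv[1],float(sys.argv[2])
c=pickle.load(open(f'cams_{n}.pkl','rb'))[1]
s=read_state();M=R.from_quat(s['eef_rot']).as_matrix();phi=np.arctan2(M[1,0],M[0,0])
pose=[s['ee_pos'][0],s['ee_pos'][1],phi-np.pi]; z0=s['ee_pos'][2]-zt
u=proj(c,place(np.array([[.045,0]]),pose,z0+.014))[0].astype(int)
b=(u[0]-16,u[1]-12,u[0]+16,u[1]+16)
f=c['frame'].astype(float)[b[1]:b[3],b[0]:b[2]]
d=f[:,:,2]-f[:,:,0]; print('range',np.percentile(d,[10,50,90,98]))
t0=np.percentile(d,40);
t=np.clip((d-t0-3)/9,0,1).astype(np.float32)
for dep in (22,25,28):
    fr=lambda i,p:render_tool(c,spanner(dep),p,z0+.003,b,.011)
    p,fv=fit(fr,[t],pose,[b],[.004,.004,.05]); print(dep,p,fv)
    dx=np.array(p[:2])-pose[:2];ca,sa=np.cos(pose[2]),np.sin(pose[2])
    tp=np.array([.55148,.25017,-.2045]); ct,st=np.cos(tp[2]),np.sin(tp[2]); D=p[:2]-tp[:2]
    print(' tool vs robot (along,across,yaw)',1000*(ca*dx[0]+sa*dx[1]),1000*(-sa*dx[0]+ca*dx[1]),p[2]-pose[2],' in tray:',1000*(ct*D[0]+st*D[1]),1000*(-st*D[0]+ct*D[1]),p[2]-tp[2])
E
python3 fs.py h2 .0014; sed -i 's/z0+.003,b,.011/z0,b,.014/' fs.py;python3 fs.py h2 .0014
```

```text
range [ 2.  4. 10. 13.]
22 [ 0.55604312  0.28910671 -0.16236827] 72.12617492675781
 tool vs robot (along,across,yaw) -1.678670109336552 -2.96805390279109 0.041639623637822476  in tray: -3.439137090226375 39.05204261777055 0.042131729193392115
25 [ 0.55682894  0.28842476 -0.15246323] 69.38961029052734
 tool vs robot (along,across,yaw) -0.7709871062892621 -3.4766663552847414 0.051544664822197495  in tray: -2.531203906081514 38.54387690269216 0.05203677037776713
28 [ 0.5580905   0.28902261 -0.16922407] 67.67190551757812
 tool vs robot (along,across,yaw) 0.3432960105187614 -2.635624959383693 0.03478382478834008  in tray: -1.4173348053219594 39.385466541646736 0.03527593034390972
range [ 2.  4. 10. 13.]
22 [ 0.55363434  0.28879771 -0.16008131] 77.44424438476562
 tool vs robot (along,across,yaw) -3.9748920584056924 -3.7586601256223253 0.04392658677706357  in tray: -5.734969699561103 38.260306507136676 0.04441869233263321
25 [ 0.55467708  0.28772615 -0.14209062] 74.9518814086914
 tool vs robot (along,across,yaw) -2.73668954216555 -4.596738655541873 0.06191727421294185  in tray: -4.496354910163464 37.42283740500754 0.06240937976851149
28 [ 0.55739305  0.28893338 -0.16479067] 72.60015106201172
 tool vs robot (along,across,yaw) -0.32161984616992 -2.8643044891156673 0.03921722534595212  in tray: -2.0821380470375273 39.15645983083033 0.03970933090152176
```

```bash
sed -i 's/z0,b,.014)/z0+.010,b,.004)/; s/t=np.clip.*/t=np.clip((d-5)\/(4),0,1).astype(np.float32)/; s/^for dep.*/for dep in (22,25,28,31):/' fs.py
cat >> fs.py <<'E'
    k=10
    im=cv2.cvtColor(cv2.resize((t*255).astype(np.uint8),None,fx=k,fy=k,interpolation=0),cv2.COLOR_GRAY2BGR)
    im2=cv2.resize(f[:,:,::-1].astype(np.uint8),None,fx=k,fy=k,interpolation=cv2.INTER_CUBIC)
    for I in (im,im2):
      for pp,col in ((pose,(0,255,0)),(p,(0,0,255))):
        for q in spanner(dep):
            uv=(proj(c,place(q,pp,z0+.014))-b[:2]+.5)*k-.5
            cv2.polylines(I,[np.round(uv*16).astype(np.int32).reshape(-1,1,2)],True,col,1,shift=4)
    cv2.imwrite(f'pics/fs_{n}_{dep}.png',np.hstack([im,im2]))
E
python3 fs.py h2 .0014
```

```text
range [ 2.  4. 10. 13.]
22 [ 0.56122202  0.29025635 -0.19222559] 14.52274227142334
 tool vs robot (along,across,yaw) 3.159924394160552 -0.7930356052066515 0.011782305263524473  in tray: 1.3983864888501527 41.22944175113543 0.012274410819094111
25 [ 0.56216985  0.28907845 -0.18259976] 14.71883773803711
 tool vs robot (along,across,yaw) 4.326730461288168 -1.7544812580617366 0.0214081390071712  in tray: 2.5656655474243473 40.2685704064207 0.02190024456274084
28 [ 0.56303931  0.28931661 -0.18226649] 15.820635795593262
 tool vs robot (along,across,yaw) 5.129906371770482 -1.3451111595326248 0.021741406733837815  in tray: 3.368639907363323 40.67833570269336 0.022233512289407453
31 [ 0.5640799   0.28960261 -0.19840987] 18.201068878173828
 tool vs robot (along,across,yaw) 6.090980771899324 -0.8542223007137033 0.005598029249857084  in tray: 4.3294726219966515 41.16969745210605 0.006090134805426722
```

View pics/fs_h2_25.png

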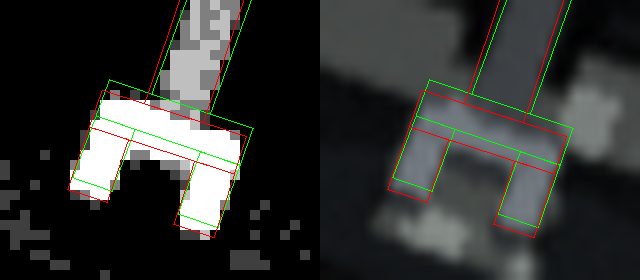

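```bash
cat > f3.py <<'E'
from h import *
cams=pickle.load(open('cams0.pkl','rb'))
ms,bx=pickle.load(open('m_spanner.pkl','rb'))
for i in (0,1):
    b=bx[i];f=cams[i]['frame'].astype(float)[b[1]:b[3],b[0]:b[2]]
    d=f[:,:,2]-f[:,:,0]; print(np.percentile(d,[5,50,95,98,99.5]))
    m0=cv2.dilate(ms[i],np.ones((7,7)))
    bg=np.median(d[m0==0]); fg=np.percentile(d[ms[i]>0],70)
    t=(np.clip((d-bg-1)/(fg-bg-1),0,1)*m0).astype(np.float32)
    for nm,T in (('mask',ms[i]),('tint',t)):
      for dep in (16,19,22,25,28):
        fr=lambda k,p:render_tool(cams[i],spanner(dep),p,0,b)
        print(i,nm,dep,*fit(fr,[T],[.4915,-.022,-1.973],bx,[.004,.004,.05]))
E
python3 f3.py
```

```text
[-2. -1.  0.  7.  9.]
0 mask 16 [ 0.49030471 -0.0194698  -1.97721547] 9.7322416305542
0 mask 19 [ 0.49013816 -0.01969014 -1.97952794] 7.39097785949707
0 mask 22 [ 0.49004121 -0.02021931 -1.98104291] 7.480205535888672
0 mask 25 [ 0.48957326 -0.02086736 -1.97666591] 8.631570816040039
0 mask 28 [ 0.48936032 -0.02163605 -1.9852345 ] 12.26419448852539
0 tint 16 [ 0.49018509 -0.01926887 -1.97164259] 21.494800567626953
0 tint 19 [ 0.48972653 -0.01997162 -1.96984529] 16.628620147705078
0 tint 22 [ 0.48933802 -0.0206652  -1.96819727] 13.701072692871094
0 tint 25 [ 0.48876632 -0.02150947 -1.97254999] 12.68133544921875
0 tint 28 [ 0.48870188 -0.02221711 -1.96989452] 13.648294448852539
[ 2.  3.  4. 12. 93.]
1 mask 16 [ 0.49426507 -0.02174459 -1.97425856] 3.018662929534912
1 mask 19 [ 0.49383901 -0.02210601 -1.9727342 ] 3.3500051498413086
1 mask 22 [ 0.49390693 -0.02247716 -1.97297757] 3.963038921356201
1 mask 25 [ 0.49386427 -0.0222419  -1.97361885] 4.698825359344482
1 mask 28 [ 0.49406056 -0.02211865 -1.96926167] 5.4685893058776855
1 tint 16 [ 0.49030526 -0.02067146 -1.9732798 ] 50.30015563964844
1 tint 19 [ 0.49085791 -0.02093682 -1.97267653] 48.772762298583984
1 tint 22 [ 0.4900402  -0.02144826 -1.97783891] 47.03700637817383
1 tint 25 [ 0.49049432 -0.02098098 -1.97851236] 46.54405212402344
1 tint 28 [ 0.49018124 -0.0224799  -1.98078953] 45.84517288208008
```

Request:
play_rows(
  moves=[
    [[0.1,0,0.3],[0,0,0],0.5],
    [[0.1,0,0.6],[0,0,0],0.5],
    [[0.1,0,0.9],[0,0,0],0.5],
    [[0.1,0,1.1],[0,0,0],0.5],
    [[0.1,0,1.1],[0,0,0],0.5],
  ],
  grip_force=60,
)

```text
time: 8.38
ee_pos: [0.5569, 0.292, 0.0173]
eef_rot: [0.102, 0.995, 0.0, 0.0]
ft_force: [0.6, 1.7, -2.3]
width: 0.0172
```

```bash
python3 go.py .5575 .2911 .0094 2.936; python3 look.py h3;python3 ov.py h3 spanner .0014; python3 fs.py h3 .0014
```

```text
t 8.375 pos [0.5569 0.292  0.0173] phi 2.9381 tilt [0.0003 0.0007] f [ 0.6  1.7 -2.3] w 0.017185133977619307 j [ 0.14  0.75 -0.97  1.61  0.67  1.14  0.38]
shift cm [-0.08 -0.08  0.79] rot [0.001 0.    0.002]
[np.float64(0.5568401800651134), np.float64(0.291925725005248), np.float64(-0.20350992279641833)] 0.015930649050766767
range [ 2.  4. 10. 13.]
22 [ 0.56064842  0.28986623 -0.18556299] 12.43421745300293
 tool vs robot (along,across,yaw) 4.145890640013144 -1.2473166385801533 0.017946936978452233  in tray: 0.915959054816123 40.730967418251694 0.01893701418203389
25 [ 0.56110406  0.28997969 -0.18873036] 12.57235050201416
 tool vs robot (along,across,yaw) 4.569201006107823 -1.0441106245231142 0.014779561179583428  in tray: 1.33906802382594 40.93459244258715 0.015769638383165085
28 [ 0.56246133  0.28976651 -0.19091069] 13.708152770996094
 tool vs robot (along,across,yaw) 5.941545935886254 -0.9785726089978923 0.01259923236360283  in tray: 2.7113473932973595 41.001489153198904 0.013589309567184488
31 [ 0.56239129  0.28959145 -0.18552079] 16.095077514648438
 tool vs robot (along,across,yaw) 5.908328438632681 -1.1641833089651106 0.01798913251527573  in tray: 2.6783136812173134 40.81584565632297 0.018979209718857387
```

View pics/ov_h3.png

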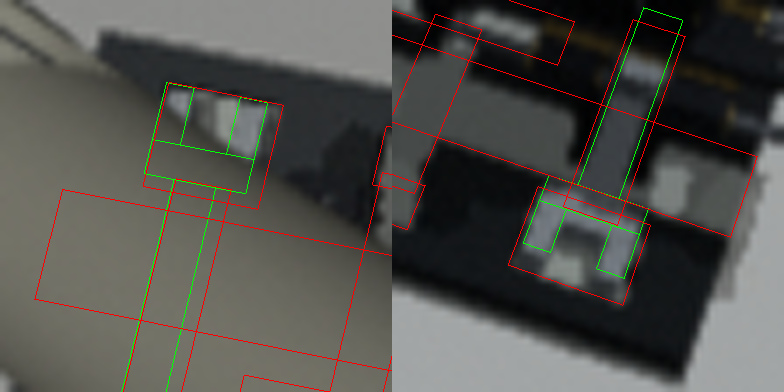

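Request:
play_rows(
  moves=[
    [[0,0,0.2],[0,0,0],0.5],
    [[0,0,0.4],[0,0,0],0.5],
    [[0,0,0.5],[0,0,0],0.5],
    [[0,0,0.5],[0,0,0],0.5],
  ],
)

```text
time: 8.98
ee_pos: [0.5568, 0.2919, 0.0122]
eef_rot: [0.102, 0.995, 0.0, 0.0]
ft_force: [1.9, 4.7, -1.3]
width: 0.0174
```

```bash
python3 go.py .5575 .2911 .0094 2.936
```

```text
t 8.975 pos [0.5568 0.2919 0.0122] phi 2.9381 tilt [0.0002 0.0006] f [ 1.9  4.7 -1.3] w 0.01737220380487458 j [ 0.14  0.76 -0.96  1.61  0.67  1.13  0.38]
shift cm [-0.08 -0.06  0.28] rot [0.001 0.    0.002]
```

Request:
play_rows(
  moves=[
    [[0,0.1,0],[0,0,0],0.5],
    [[0,0.1,0.1],[0,0,0],0.5],
    [[0,0.1,0.2],[0,0,0],0.5],
    [[0,0.1,0.2],[0,0,0],0.5],
  ],
)

```text
time: 9.48
ee_pos: [0.557, 0.2922, 0.01]
eef_rot: [0.102, 0.995, -0.0, -0.0]
ft_force: [0.1, 3.0, -1.3]
width: 0.0175
```

```bash
python3 go.py .5575 .2911 .0094 2.936
```

```text
t 9.475 pos [0.557  0.2922 0.01  ] phi 2.9377 tilt [-0.0001 -0.0004] f [ 0.1  3.  -1.3] w 0.017503616400667686 j [ 0.14  0.76 -0.96  1.61  0.67  1.13  0.37]
shift cm [-0.07 -0.1   0.06] rot [-0.    -0.     0.002]
```

Request:
play_rows(
  moves=[
    [[0,0.05,0.1],[0,0,0],0.5],
    [[0,0.05,0.15],[0,0,0],0.5],
    [[0,0.05,0.15],[0,0,0],0.5],
  ],
)

```text
time: 9.85
ee_pos: [0.5571, 0.2925, 0.0094]
eef_rot: [0.102, 0.995, -0.001, 0.0]
ft_force: [-2.5, -1.8, 8.0]
width: 0.0172
```

```bash
python3 go.py .5575 .2911 .0094 2.936; python3 look.py h4;python3 ov.py h4 spanner .0014; python3 fs.py h4 .0014
```

```text
t 9.85 pos [0.5571 0.2925 0.0094] phi 2.9375 tilt [-0.     -0.0012] f [-2.5 -1.8  8. ] w 0.017249736343114438 j [ 0.14  0.76 -0.96  1.61  0.67  1.13  0.37]
shift cm [-0.07 -0.13 -0.  ] rot [-0.001  0.     0.002]
[np.float64(0.5570991219257547), np.float64(0.2924910057001394), np.float64(-0.2040437063364311)] 0.007930039925886466
range [ 2.  4. 10. 14.]
22 [ 0.55958696  0.29073996 -0.18304369] 13.647296905517578
 tool vs robot (along,across,yaw) 2.791047720821017 -1.2106078656872292 0.02100001398472595  in tray: -0.30081432155516613 41.37093152544451 0.021456307648294842
25 [ 0.56081282  0.29078626 -0.19333945] 13.57908821105957
 tool vs robot (along,across,yaw) 3.9820964175456814 -0.916872552927229 0.010704251853920821  in tray: 0.8901002216216737 41.66521027558056 0.011160545517489712
28 [ 0.56171876  0.29015918 -0.18230596] 14.97484016418457
 tool vs robot (along,across,yaw) 4.996305742750343 -1.3473675287580136 0.021737751125797594  in tray: 1.9045058733680176 41.23517812183771 0.022194044789366485
31 [ 0.56225926  0.29050354 -0.19185407] 17.287328720092773
 tool vs robot (along,across,yaw) 5.455818335796869 -0.9006313499778378 0.012189639334401453  in tray: 2.3638145756977957 41.68212392678904 0.012645932997970344
```

View pics/ov_h4.png

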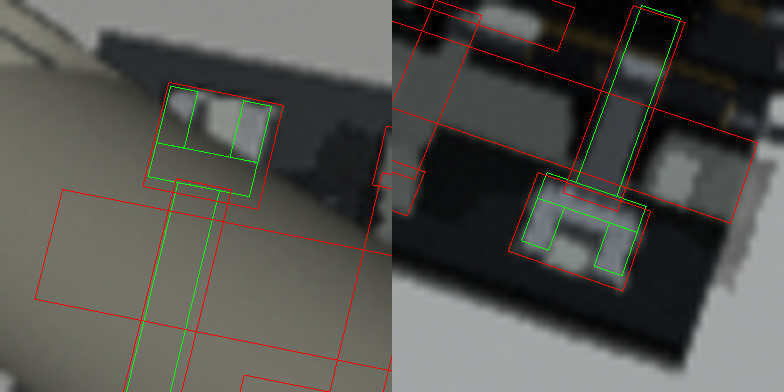

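Request:
play_rows(
  moves=[
    [[0,0,0.1],[0,0,0],0.5],
    [[0,0,0.1],[0,0,0],0.5],
    [[0,0,0.15],[0,0,0],0.5],
  ],
)

```text
time: 10.32
ee_pos: [0.5572, 0.2925, 0.0093]
eef_rot: [0.102, 0.995, -0.001, 0.0]
ft_force: [-8.7, -6.5, 26.2]
width: 0.0173
```

```bash
python3 go.py .5575 .2911 .0094 2.936
```

```text
t 10.325 pos [0.5572 0.2925 0.0093] phi 2.9374 tilt [ 0.0004 -0.002 ] f [-8.7 -6.5 26.2] w 0.01730961010129574 j [ 0.14  0.76 -0.96  1.61  0.68  1.13  0.37]
shift cm [-0.06 -0.13 -0.01] rot [-0.002  0.001  0.001]
```

Request:
play_rows(
  moves=[
    [[0,0,-0.2],[0,0,0],0.5],
    [[0,0,-0.2],[0,0,0],4],
    [[0,0,-0.2],[0,0,0],4],
    [[0,0,-0.2],[0,0,0],4],
    [[0,0,-4],[0,0,0],4],
    [[0,0,-7],[0,0,0],4],
    [[0,0,-7],[0,0,0],1],
    [[0,0,-7],[0,0,0],0],
  ],
)

```text
time: 11.32
ee_pos: [0.5569, 0.2926, 0.0765]
eef_rot: [0.102, 0.995, -0.0, -0.0]
ft_force: [-1.0, 0.1, -0.7]
width: 0.0271
```

```bash
python3 go.py .557 .2918 .030 2.936; python3 look.py h5
```

```text
t 11.325 pos [0.5569 0.2926 0.0765] phi 2.9376 tilt [-0.0005 -0.0007] f [-1.   0.1 -0.7] w 0.027073244914021518 j [ 0.17  0.69 -1.01  1.57  0.61  1.23  0.41]
shift cm [-0.02 -0.07  4.65] rot [-0.001 -0.     0.002]
```

View pics/h5.png

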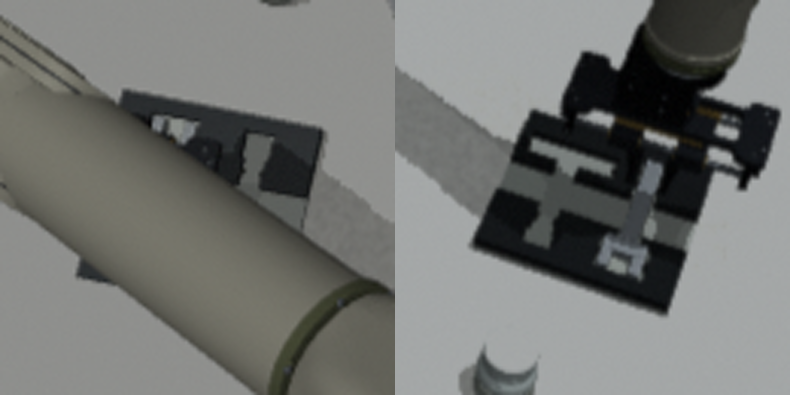

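Request:
play_rows(
  moves=[
    [[0,-0.05,2],[0,0,0],0],
    [[0,-0.05,4],[0,0,0],0],
    [[0,-0.05,5],[0,0,0],0],
    [[0,-0.05,5.3],[0,0,0],0],
    [[0,-0.05,5.5],[0,0,0],0],
    [[0,-0.05,5.5],[0,0,0],0],
  ],
)

```text
time: 12.18
ee_pos: [0.5573, 0.2927, 0.0228]
eef_rot: [0.102, 0.995, 0.0, 0.0]
ft_force: [-0.3, 0.2, 0.5]
width: 0.0005
```

```bash
python3 go.py .557 .2918 .022 2.936
```

```text
t 12.175 pos [0.5573 0.2927 0.0228] phi 2.9378 tilt [0.0008 0.0003] f [-0.3  0.2  0.5] w 0.0005350619742055506 j [ 0.14  0.74 -0.97  1.61  0.66  1.15  0.38]
shift cm [ 0.01 -0.1   0.08] rot [0.001 0.001 0.002]
```

Tip is at 22.8 mm with no contact yet, which fits the home top height of 22 mm. I'll press gently to confirm.

Request:
play_rows(
  moves=[
    [[0,0,0.1],[0,0,0],0],
    [[0,0,0.15],[0,0,0],0],
    [[0,0,0.2],[0,0,0],0],
    [[0,0,0.2],[0,0,0],0],
  ],
)

```text
time: 12.68
ee_pos: [0.5574, 0.2928, 0.0225]
eef_rot: [0.102, 0.995, -0.0, 0.001]
ft_force: [-5.4, -5.9, 18.0]
width: 0.0004
```

```bash
python3 go.py .577 -.332 .15 2.224
```

```text
t 12.675 pos [0.5574 0.2928 0.0225] phi 2.9377 tilt [ 0.0016 -0.0003] f [-5.4 -5.9 18. ] w 0.0004194448619300659 j [ 0.14  0.74 -0.97  1.61  0.66  1.15  0.38]
shift cm [-14.59 -60.79 -12.73] rot [0.001 0.002 0.714]
```

Request:
play_rows(
  moves=[
    [[0,0,-5],[0,0,0],0],
    [[0,0,-11],[0,0,0],3],
    [[-14.6,-60.8,-12.7],[0,0,0.714],5],
    [[-14.6,-60.8,-12.7],[0,0,0.714],5],
    [[-14.6,-60.8,-12.7],[0,0,0.714],5],
    [[-14.6,-60.8,-12.7],[0,0,0.714],5],
    [[-14.6,-60.8,-12.7],[0,0,0.714],5],
    [[-14.6,-60.8,-12.7],[0,0,0.714],5],
  ],
)

```text
time: 13.68
ee_pos: [0.569, -0.0843, 0.1412]
eef_rot: [0.443, 0.897, -0.0, 0.001]
ft_force: [1.1, -0.3, 0.4]
width: 0.0493
```

```bash
python3 go.py .577 -.332 .12 2.224; python3 - <<'E'
from h import *
from bench import *
cams=pickle.load(open('cams0.pkl','rb'))
print([(q,unproj(cams[0],uv,z).round(3)) for q,uv,z in (('beaker',(391.7,134.3),.045),('rack',(334.6,127.8),.04),('bottle',(266,128),.06))])
c=camera('scene'); u=proj(c,[[.577,-.332,0]])[0]; print(u)
cv2.imwrite('pics/b.png',cv2.resize(c['frame'][150:280,170:470,::-1],None,fx=2.6,fy=2.6,interpolation=cv2.INTER_CUBIC))
E
```

```text
t 13.675 pos [ 0.569  -0.0843  0.1412] phi 2.2238 tilt [ 0.0013 -0.0009] f [ 1.1 -0.3  0.4] w 0.04932554999379496 j [ 0.81  0.43 -0.93  1.66  0.37  1.23  0.46]
shift cm [-20.15 -14.41   2.14] rot [ 0.001  0.002 -0.   ]
[('beaker', array([ 0.723, -0.336,  0.045])), ('rack', array([ 0.745, -0.166,  0.04 ])), ('bottle', array([0.739, 0.036, 0.06 ]))]
[254.46561767 205.75367257]
```

View pics/b.png

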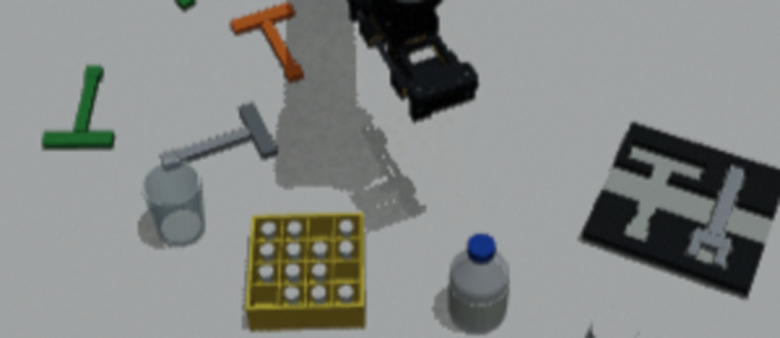

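Request:
play_rows(
  moves=[
    [[-20.1,-14.4,2.1],[0,0,0],5],
    [[-20.1,-14.4,2.1],[0,0,0],5],
    [[-20.1,-14.4,2.1],[0,0,0],5],
    [[-20.1,-14.4,2.1],[0,0,0],5],
    [[-20.1,-14.4,2.1],[0,0,0],5],
    [[-20.1,-14.4,5],[0,0,0],5],
    [[-20.1,-14.4,7],[0,0,0],5],
    [[-20.1,-14.4,7],[0,0,0],5],
  ],
)

```text
time: 14.72
ee_pos: [0.576, -0.3283, 0.069]
eef_rot: [0.443, 0.897, 0.0, -0.001]
ft_force: [-0.4, 0.3, 0.3]
width: 0.0496
```

```bash
python3 go.py .577 -.332 .0025 2.224; python3 - <<'E'
from h import *
from bench import *
c=camera('scene'); 
cv2.imwrite('pics/b2.png',cv2.resize(c['frame'][140:260,180:340,::-1],None,fx=4.5,fy=4.5,interpolation=cv2.INTER_CUBIC))
E
```

```text
t 14.725 pos [ 0.576  -0.3283  0.069 ] phi 2.2247 tilt [-0.0023  0.0014] f [-0.4  0.3  0.3] w 0.04963644485901159 j [ 0.99  0.66 -0.78  1.48  0.48  1.2   0.8 ]
shift cm [-0.37 -0.13  6.65] rot [-0.001 -0.002  0.001]
```

View pics/b2.png

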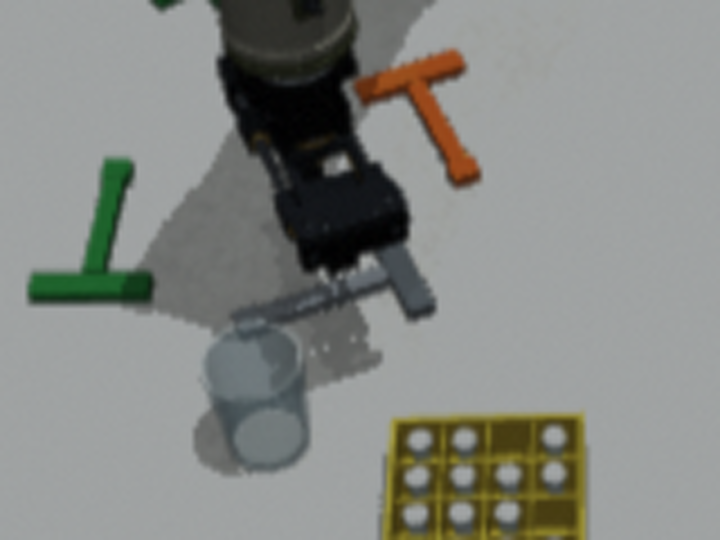

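Request:
play_rows(
  moves=[
    [[-0.2,-0.1,2.5],[0,0,0],5],
    [[-0.2,-0.1,5.0],[0,0,0],5],
    [[-0.2,-0.1,5.3],[0,0,0],5],
    [[-0.2,-0.1,5.3],[0,0,0],5],
  ],
)

```text
time: 15.28
ee_pos: [0.5776, -0.3315, 0.018]
eef_rot: [0.443, 0.897, 0.0, 0.0]
ft_force: [0.3, 0.2, 0.3]
width: 0.05
```

```bash
python3 go.py .577 -.332 .0020 2.224
```

```text
t 15.275 pos [ 0.5776 -0.3315  0.018 ] phi 2.224 tilt [ 0.0006 -0.0001] f [0.3 0.2 0.3] w 0.05001015387197319 j [ 0.98  0.72 -0.75  1.51  0.52  1.12  0.77]
shift cm [-0.01 -0.08  1.6 ] rot [ 0.  0. -0.]
```

Request:
play_rows(
  moves=[
    [[0,0,1.0],[0,0,0],4],
    [[0,0,1.5],[0,0,0],4],
    [[0,0,1.5],[0,0,0],3],
    [[0,0,1.5],[0,0,0],0.5],
    [[0,0,1.5],[0,0,0],0.5],
    [[0,0,1.5],[0,0,0],0.5],
    [[0,0,1.5],[0,0,0],0.5],
    [[0,0,1.5],[0,0,0],0.5],
  ],
  grip_force=50,
)

```text
time: 16.27
ee_pos: [0.5771, -0.3318, 0.0027]
eef_rot: [0.443, 0.896, -0.0, 0.0]
ft_force: [-1.8, -0.7, 3.2]
width: 0.0153
```

```bash
python3 go.py .540 .210 .13 2.936
```

```text
t 16.275 pos [ 0.5771 -0.3318  0.0027] phi 2.2236 tilt [ 0.0001 -0.0005] f [-1.8 -0.7  3.2] w 0.015263363580090835 j [ 0.97  0.74 -0.74  1.52  0.54  1.1   0.77]
shift cm [ 45.29  29.96 -12.75] rot [-0.     0.    -0.712]
```

Request:
play_rows(
  moves=[
    [[0,0,-5],[0,0,0],0.5],
    [[0,0,-11],[0,0,0],0.5],
    [[45.3,30,-12.7],[0,0,-0.712],0.5],
    [[45.3,30,-12.7],[0,0,-0.712],0.5],
    [[45.3,30,-12.7],[0,0,-0.712],0.5],
    [[45.3,30,-12.7],[0,0,-0.712],0.5],
    [[45.3,30,-12.7],[0,0,-0.712],0.5],
    [[45.3,30,-12.7],[0,0,-0.712],0.5],
  ],
)

```text
time: 17.27
ee_pos: [0.5511, 0.0443, 0.1241]
eef_rot: [0.103, 0.995, 0.0, 0.0]
ft_force: [1.1, -0.2, -2.0]
width: 0.0155
```

```bash
python3 go.py .5405 .209 .09 2.936
```

```text
t 17.275 pos [0.5511 0.0443 0.1241] phi 2.9357 tilt [0.0001 0.    ] f [ 1.1 -0.2 -2. ] w 0.01548978274100306 j [ 0.72  0.47 -1.09  1.73  0.44  1.21  0.88]
shift cm [ 4.4  15.9   3.41] rot [ 0.  0. -0.]
```

Request:
play_rows(
  moves=[
    [[4.4,15.9,3.4],[0,0,0],0.5],
    [[4.4,15.9,3.4],[0,0,0],0.5],
    [[4.4,15.9,3.4],[0,0,0],0.5],
    [[4.4,15.9,3.4],[0,0,0],0.5],
    [[4.4,15.9,3.4],[0,0,0],0.5],
    [[4.4,15.9,7],[0,0,0],0.5],
    [[4.4,15.9,7],[0,0,0],0.5],
    [[4.4,15.9,7],[0,0,0],0.5],
  ],
)

```text
time: 18.27
ee_pos: [0.5417, 0.2064, 0.0552]
eef_rot: [0.103, 0.995, 0.0, 0.0]
ft_force: [-0.1, -0.0, -0.7]
width: 0.0156
```

```bash
python3 go.py .5405 .209 .03 2.936; python3 look.py k1; python3 ov.py k1 key .0027
```

```text
t 18.275 pos [0.5417 0.2064 0.0552] phi 2.9345 tilt [0.0007 0.0001] f [-0.1 -0.  -0.7] w 0.015568610473368329 j [ 0.34  0.61 -1.01  1.72  0.57  1.13  0.52]
shift cm [0.18 0.23 2.52] rot [ 0.     0.001 -0.002]
[np.float64(0.5419035617741605), np.float64(0.206987331300801), np.float64(-0.20655314501579358)] 0.05285282282176374
```

View pics/ov_k1.png

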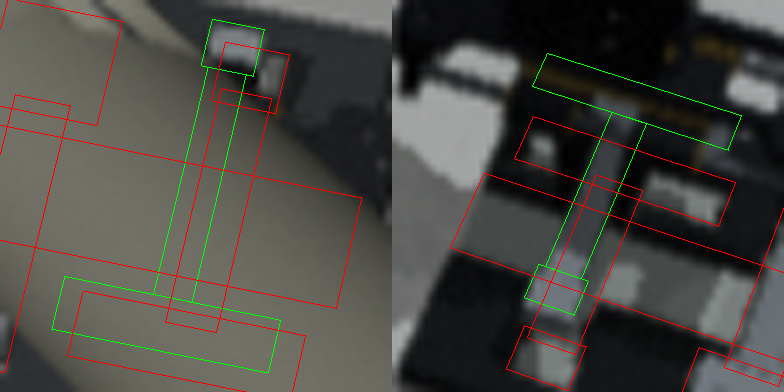

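View pics/k1.png

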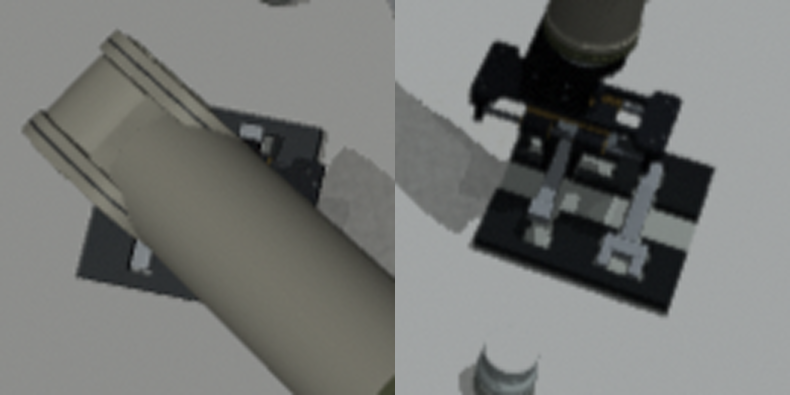

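Request:
play_rows(
  moves=[
    [[0.15,0.25,1.5],[0,0,0],0.5],
    [[0.15,0.25,2.6],[0,0,0],0.5],
    [[0.15,0.25,2.6],[0,0,0],0.5],
    [[0.15,0.25,2.6],[0,0,0],0.5],
  ],
)

```text
time: 18.88
ee_pos: [0.5401, 0.21, 0.0282]
eef_rot: [0.103, 0.995, 0.0, -0.0]
ft_force: [0.4, -0.4, -2.0]
width: 0.0153
```

```bash
python3 go.py .5405 .209 .0107 2.936; python3 look.py k2; python3 ov.py k2 key .0027
```

```text
t 18.875 pos [0.5401 0.21   0.0282] phi 2.936 tilt [-0.0001  0.0001] f [ 0.4 -0.4 -2. ] w 0.015261838606153152 j [ 0.32  0.64 -0.99  1.74  0.6   1.09  0.5 ]
shift cm [-0.06 -0.09  1.75] rot [ 0. -0. -0.]
[np.float64(0.5403266213522291), np.float64(0.20996074992786093), np.float64(-0.2057243244042195)] 0.0258061641235572
```

View pics/ov_k2.png

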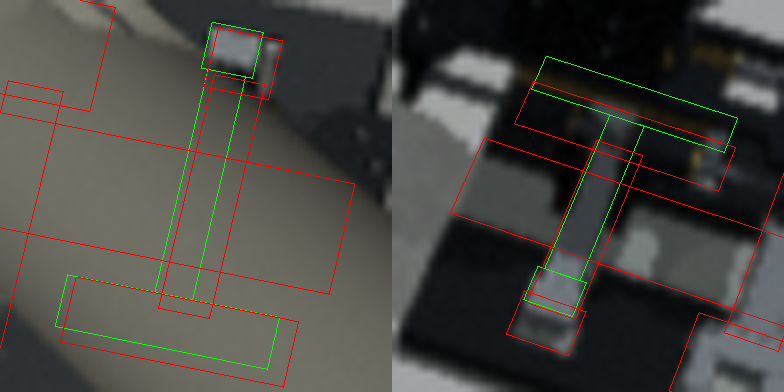

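```bash
sed -e 's/spanner(dep)/[rect(-20,55,-8,8),rect(55,75,-11,11)]/g; s/for dep in.*/for dep in (1,):/; s/u\[1\]-12/u[1]-8/' fs.py > fk.py; python3 fk.py k2 .0027
```

```text
range [ 2.  4.  8. 13.]
1 [ 0.54223436  0.20845376 -0.1865094 ] 9.94467830657959
 tool vs robot (along,across,yaw) 2.1753498942976974 -1.0855046962662864 0.019214927697759454  in tray: -0.5813543282737581 -42.72456431089909 0.017990603293539936
```

View pics/fs_k2_1.png

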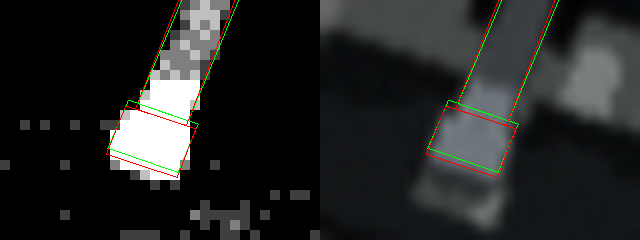

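Request:
play_rows(
  moves=[
    [[0,0.05,0.4],[0,0,0],0.5],
    [[0,0.05,0.8],[0,0,0],0.5],
    [[0,0.05,1.0],[0,0,0],0.5],
    [[0,0.05,1.0],[0,0,0],0.5],
  ],
  grip_force=60,
)

```text
time: 19.48
ee_pos: [0.5402, 0.2103, 0.018]
eef_rot: [0.103, 0.995, -0.0, -0.0]
ft_force: [0.5, -0.1, -1.5]
width: 0.0152
```

```bash
python3 go.py .5405 .209 .0107 2.936
```

```text
t 19.475 pos [0.5402 0.2103 0.018 ] phi 2.9358 tilt [-0.0002 -0.    ] f [ 0.5 -0.1 -1.5] w 0.015218166650886891 j [ 0.31  0.65 -0.98  1.75  0.61  1.08  0.49]
shift cm [-0.06 -0.12  0.73] rot [-0. -0. -0.]
```

Tip is at 18 mm with no contact force, so the key is about 5 mm into the recess. Continuing down.

Request:
play_rows(
  moves=[
    [[0,0,0.2],[0,0,0],0.5],
    [[0,0,0.4],[0,0,0],0.5],
    [[0,0,0.6],[0,0,0],0.5],
    [[0,0,0.6],[0,0,0],0.5],
  ],
)

```text
time: 19.98
ee_pos: [0.5403, 0.2102, 0.0119]
eef_rot: [0.103, 0.995, 0.0, 0.0]
ft_force: [2.5, 0.5, -2.9]
width: 0.0154
```

```bash
python3 go.py .5405 .209 .0107 2.936
```

```text
t 19.975 pos [0.5403 0.2102 0.0119] phi 2.9356 tilt [0.0001 0.    ] f [ 2.5  0.5 -2.9] w 0.015439410524725881 j [ 0.31  0.66 -0.97  1.75  0.62  1.07  0.48]
shift cm [-0.04 -0.11  0.12] rot [ 0.  0. -0.]
```

Request:
play_rows(
  moves=[
    [[-0.05,0,0.1],[0,0,0],0.5],
    [[-0.05,0,0.2],[0,0,0],0.5],
    [[-0.05,0,0.25],[0,0,0],0.5],
    [[-0.05,0,0.25],[0,0,0],0.5],
  ],
)

```text
time: 20.48
ee_pos: [0.5406, 0.2103, 0.0107]
eef_rot: [0.103, 0.995, -0.0, 0.0]
ft_force: [-4.7, -2.4, 14.2]
width: 0.0155
```

```bash
python3 go.py .5405 .209 .0107 2.936
```

```text
t 20.475 pos [0.5406 0.2103 0.0107] phi 2.9359 tilt [ 0.0001 -0.0008] f [-4.7 -2.4 14.2] w 0.015469963270137832 j [ 0.3   0.66 -0.97  1.75  0.62  1.07  0.48]
shift cm [-0.01 -0.13 -0.  ] rot [-0.001  0.    -0.   ]
```

Request:
play_rows(
  moves=[
    [[0,0,0.1],[0,0,0],0.5],
    [[0,0,0.1],[0,0,0],0.5],
    [[0,0,-0.15],[0,0,0],0.5],
    [[0,0,-0.15],[0,0,0],4],
    [[0,0,-0.15],[0,0,0],4],
    [[0,0,-0.15],[0,0,0],4],
    [[0,0,-3],[0,0,0],4],
    [[0,0,-5],[0,0,0],4],
  ],
)

```text
time: 21.48
ee_pos: [0.5409, 0.2105, 0.0607]
eef_rot: [0.103, 0.995, 0.0, 0.0]
ft_force: [-0.2, 0.1, -0.1]
width: 0.0403
```

Request:
play_rows(
  moves=[
    [[0,0,0],[0,0,0],0],
    [[0,0,0],[0,0,0],0],
    [[0,0,0],[0,0,0],0],
    [[0,0,0],[0,0,0],0],
    [[0,0,0],[0,0,0],0],
    [[0,0,0],[0,0,0],0],
  ],
)

```text
time: 22.22
ee_pos: [0.5407, 0.2102, 0.0596]
eef_rot: [0.103, 0.995, -0.0, -0.0]
ft_force: [0.3, -0.3, -0.6]
width: 0.0009
```

```bash
python3 go.py .5406 .2103 .023 2.936; python3 look.py k3
```

```text
t 22.225 pos [0.5407 0.2102 0.0596] phi 2.9359 tilt [-0.0001 -0.0001] f [ 0.3 -0.3 -0.6] w 0.0008807314308459555 j [ 0.34  0.6  -1.02  1.72  0.56  1.14  0.52]
shift cm [0.01 0.01 3.66] rot [-0. -0. -0.]
```

View pics/k3.png

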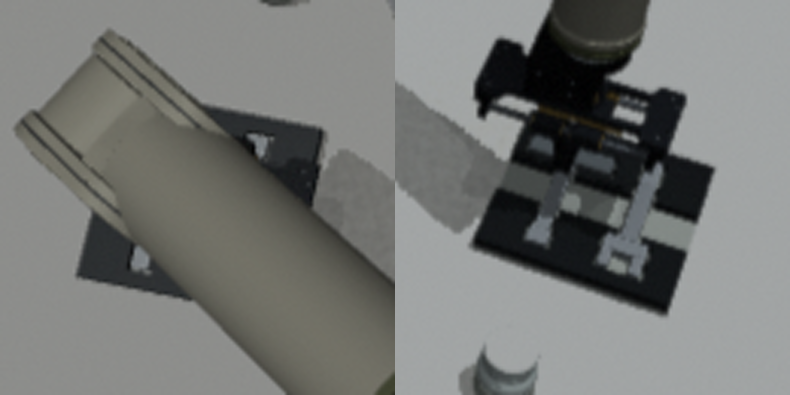

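Both tools are in their recesses, at scene-crop (540,210) and (632,225). I'll press the key's middle with closed fingers, as I did for the spanner.

Request:
play_rows(
  moves=[
    [[0,0,2],[0,0,0],0],
    [[0,0,3.4],[0,0,0],0],
    [[0,0,3.7],[0,0,0],0],
    [[0,0,3.9],[0,0,0],0],
    [[0,0,3.9],[0,0,0],0],
  ],
)

```text
time: 22.95
ee_pos: [0.5401, 0.2097, 0.0223]
eef_rot: [0.103, 0.995, -0.002, -0.0]
ft_force: [-14.7, -10.2, 35.5]
width: 0.0
```

```bash
python3 go.py .3 .0 .3 2.5
```

```text
t 22.95 pos [0.5401 0.2097 0.0223] phi 2.9359 tilt [-0.0011 -0.0032] f [-14.7 -10.2  35.5] w 2.8221155794753007e-05 j [ 0.31  0.65 -0.98  1.74  0.61  1.09  0.49]
shift cm [ 19.23 -25.53 -27.68] rot [-0.003  0.     0.436]
```

Request:
play_rows(
  moves=[
    [[0,0,-1],[0,0,0],0],
    [[0,0,-6],[0,0,0],0],
    [[0,0,-12],[0,0,0],0],
    [[6,-36,-20],[0,0,0.4],0],
    [[6,-36,-20],[0,0,0.4],2],
    [[6,-36,-20],[0,0,0.4],2],
    [[6,-36,-20],[0,0,0.4],2],
    [[6,-36,-20],[0,0,0.4],2],
  ],
)

```text
time: 23.95
ee_pos: [0.4289, -0.0763, 0.2076]
eef_rot: [0.299, 0.954, -0.0, 0.0]
ft_force: [1.0, -0.3, 0.2]
width: 0.0192
```

Request:
play_rows(
  moves=[
    [[0,-20,0],[0,0,0],2],
    [[0,-20,0],[0,0,0],2],
    [[0,-20,0],[0,0,0],2],
    [[0,-20,0],[0,0,0],2],
  ],
)

```text
time: 24.45
ee_pos: [0.3135, -0.2414, 0.207]
eef_rot: [0.301, 0.954, -0.0, -0.0]
ft_force: [-0.0, 2.2, -0.5]
width: 0.02
```

```bash
python3 look.py end; python3 - <<'E'
from h import *
from bench import *
cs=pickle.load(open('cams_end.pkl','rb'))
print(read_state()['ee_pos'])
cv2.imwrite('pics/end_top.png',cs[0]['frame'][:,:,::-1])
TP=[[.54694,.2505,-.2059],[.55148,.25017,-.2045]]
ims=[]
for i,c in enumerate(cs):
    k=9;h=42;u=proj(c,[[.549,.25,.02]])[0].astype(int)
    im=cv2.resize(c['frame'][u[1]-h:u[1]+h,u[0]-h:u[0]+h,::-1],None,fx=k,fy=k,interpolation=cv2.INTER_CUBIC)
    for parts,o in ((spanner(22),.042),(key(),-.042)):
        for p in parts:
            uv=proj(c,place(p+[0,o],TP[i],.022)); q=(uv-u+h+.5)*k-.5
            cv2.polylines(im,[np.round(q*16).astype(np.int32).reshape(-1,1,2)],True,(0,255,0),1,shift=4)
    cv2.imwrite(f'pics/end{i}.png',im)
E
```

```text
[ 0.31553818 -0.23928315  0.20715443]
```

View pics/end0.png

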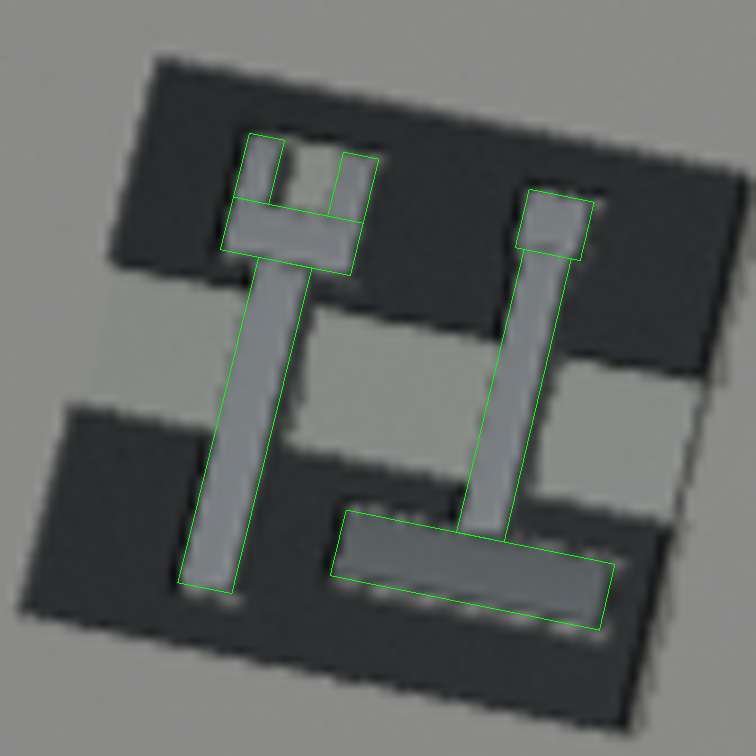

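View pics/end1.png

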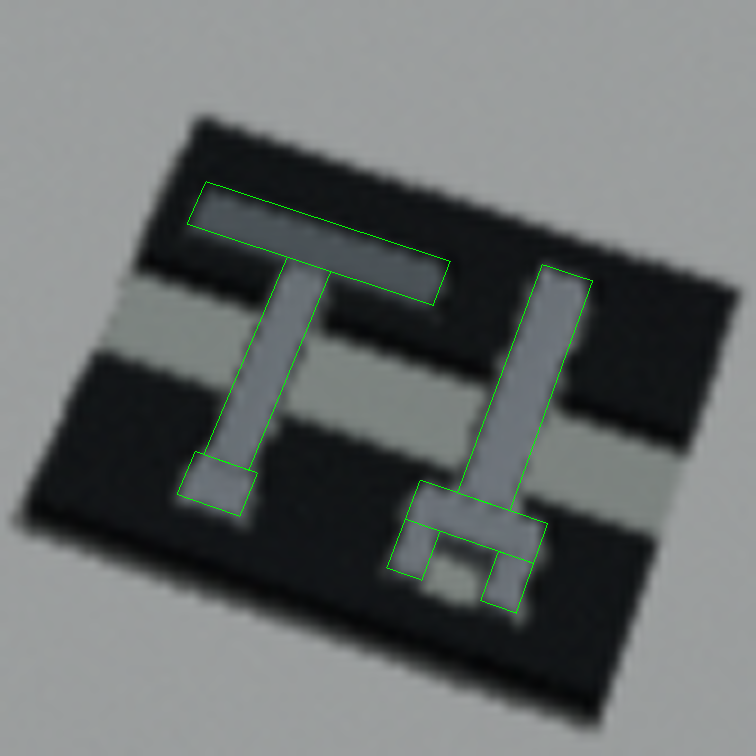

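View pics/end_top.png

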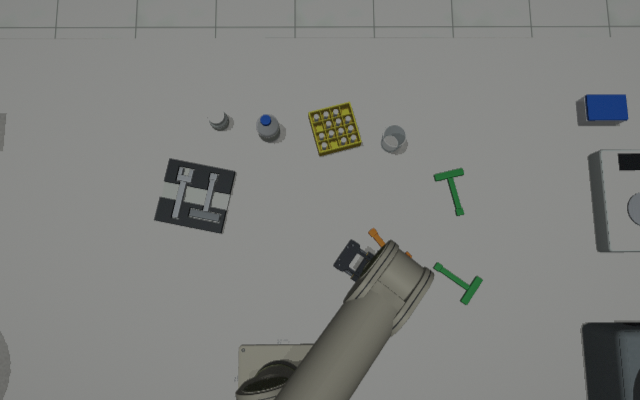

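The overlays of the home outlines match both tools in both views. The bystanders stand at the same pixels as before, and the gripper is clear. Handing in.

Request:
play_rows(
  moves=[
    [[0,0,0],[0,0,0],2],
    [[0,0,0],[0,0,0],2],
    [[0,0,0],[0,0,0],2],
  ],
)

```text
time: 24.92
ee_pos: [0.3167, -0.2381, 0.2076]
eef_rot: [0.298, 0.955, -0.0, 0.0]
ft_force: [-0.7, -0.4, 0.0]
width: 0.0202
```

```bash
python3 -c "
from bench import *
print(close_job())"
```

```text
the job is handed in; nothing more can be done
None
```

I put the spanner and the grey/steel key into their recesses, pressed both down, let go, and handed the job in at about 25 s. I left the orange key and the two green ones alone.

**Seating:** With closed fingers pressing on each middle, contact came at z ≈ 22.5 mm under 18 N for the spanner. For the key it came at 22.3 mm under about 35 N. A fully home tool should stand at 22 mm, so both fit. The home outlines drawn over both camera views matched the tools to about a pixel.

**Bystanders:** The rack, bottle, beaker and jar show at the same pixels as at the start, and the arm is clear of everything.

**Caveats:**
- **Camera disagreement:** The two cameras differed by about 4.5 mm in x, so I used their mean and checked each tool against the tray within one view.
- **Force on the key:** My check press on it was harder than I meant. The total wrist force reached about 40 N, put on with the fingertips rather than the gripper's body.

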